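# Turn the gauge tray round and slide it home in its rails

### The job

The steel tray was parked in its bay the wrong way round, handle inwards. Draw it out by its nose, set it down on the bench and let go, then take it by the handle, turn it end for end and slide it nose first along the guide rails of the gauge station until it is fully home against the stop bar. Keep the tray level with the hexagonal frame lying in it, and leave everything else where it stands.

Things in the scene. Friction and masses are not known exactly. Their poses are not given: they have to be found in the camera images.
- tray: Steel tray, 170 long (its x), 64 wide, walls 26 tall, floor and walls 4 thick, 0.25 to 0.42 kg. Origin: centre of its underside; +x points to its nose (plain end), -x to its tail (end with wide plate and handle). Cross walls 3 thick, 20 tall, at x = +-29 leave 50 mm of free floor behind the nose wall, 46 mm before the tail plate, and hold the hexagonal frame between them.
- tray_nose (a point): Foot of the outer face of the tray's nose wall, middle of its width (tray x = +85, y = 0, z = 0). The nose wall is plain, 64 wide, 4 thick (x = 81 to 85), top at 26.
- tray_handle (a point): Centre of the tray's handle (tray x = -81, y = 0, z = 40): flat upright plate, 8 thick along the tray's length (x = -85 to -77), 50 wide across it, top at 54. It rises from the tail plate, equally thick, 26 tall and 90 wide: too wide to enter the rails.
- frame: Small hexagonal steel band, 46 across flats (53 across corners), 22 tall, 0.04 kg, lying loose in the tray's middle compartment. Origin: centre of its underside, 4 above the tray's underside.
- bay: Parking bay, fixed: grey sheet-metal hood on the bench, open at both ends. Origin: middle of its front opening, bench level; +x points inwards. Hood from x = 0 to 110, y = +-59 (feet to +-77), 110 wide inside, roof underside 64, top 68. At the start the tray stands in it tail first, handle under the roof, nose sticking out 65 to 80, within 5 mm and 0.04 rad of the bay's axis.
- station: Gauge station, fixed. Origin: middle of the rails' front, bench level; +x inwards along the rails. Two aluminium rails, x = 0 to 125, 67 apart inside, 38 tall; lips overhang the tray's edges (underside 33, gap 53), so it must be slid in along the bench; flared guides before them (x = -22 to 0) open to 82. Tray home: its origin at x = 45, y = 0, its x along the station's, handle at x = -36.
- station_stop (a point): Middle of the face of the dark stop bar closing the far end of the rails (station x = 130, z = 18); the bar is 36 tall. The tray's nose rests against it when home.
- station_beam (a point): Middle of the underside of the portal that bridges the rails (station x = 75, z = 92): beam and columns at x = 60 to 90, columns at y = +-54 to +-76; it carries a dial gauge, top at 203, spindle tip at 45 above the bench.
- block: Bystander, to be left alone: dark steel block 50 x 40 x 60 tall, origin under its centre.
- driver: Bystander, to be left alone: screwdriver with blue handle, 160 long, lying.
- bottle: Bystander, to be left alone: clear water bottle, 64 across, 200 tall.
- stack: Bystander, to be left alone: stack of three hexagonal toothed bands, 140 across flats (162 across corners), 75 tall.
- roll: Bystander, to be left alone: white ring-shaped roll, 90 across, 40 tall.
- wrench: Bystander, to be left alone: steel wrench, lying.
- tin: Bystander, to be left alone: metal tin, 70 across, 70 tall.
Not all that is in view belongs to the job. Leave any red look-alike of the tray alone.

How it is judged:
On the way:
1. the tray has been drawn out of the bay (handle clear of its front), stands flat on the bench and has been let go (x of tray_handle in the frame of bay below -0.005 m and height (world z) of tray below 0.005 m and angle between tray's own z axis and vertical below 0.05 rad and linear speed of tray below 0.02 m/s and contact force between the fingers and tray below 0.1 N), for 0.2 s.
At the end, for the whole second after the job is handed in: The tray lies flat in the guide rails, nose inwards, its nose within 5 mm of the stop bar, at rest and released, with the hexagonal frame lying in its middle compartment (x of tray_nose in the frame of station above 0.125 m and x of tray in the frame of station between 0.04 and 0.05 m and y of tray in the frame of station between -0.005 and 0.005 m and angle between the x axis of tray and the x axis of station, either way round below 0.06 rad and height (world z) of tray below 0.005 m and angle between tray's own z axis and vertical below 0.05 rad and linear speed of tray below 0.02 m/s and z of frame in the frame of tray between -0.002 and 0.012 m and x of frame in the frame of tray between -0.02 and 0.02 m); the robot touches nothing.
It fails at once if the tray is tipped by more than 0.35 rad (20 degrees) (angle between tray's own z axis and vertical above 0.35 rad).
It fails at once if the hexagonal frame comes out of the tray (z of frame in the frame of tray above 0.035 m or horizontal distance between frame and tray above 0.05 m).
It fails at once if a bystander is moved more than 30 mm (distance of any of block, driver, bottle, stack, roll, wrench, tin from where it was at the start of the episode above 0.03 m).
It also fails if it takes over 67 s, if anything falls off the work surface, if the arm or the gripper's body presses on something with over 40 N, if the wrist force passes 120 N, or if a joint passes its speed limit or range.

### The arm

A 6-joint arm with a two-finger parallel gripper is mounted at the origin on the work surface. World frame = base frame: x ahead of the robot, y to its left, z up, the work surface at z = 0. Lengths are in m, angles in rad, forces in N, time in s.
With the tool pointing down it reaches from about 0.425 to 0.95 m from the base axis. Payload 3.5 kg.
Tool frame: the origin (TCP) lies midway between the tips of the shut fingers; the grasp point (between the pads) lies 19 mm behind it; z points along the fingers, y is the line along which they close (so a half turn about z gives the same grasp; the last joint's range is limited). The gripper opens to 85 mm and grips with 20 to 120 N. Pads are 22 mm wide; open, the fingers measure 114 mm over their backs; the gripper's body (76 mm by 85 mm) begins 54 mm behind the grasp point. The pads swing forward as they close: fully open they stand 13 mm farther back than shut.
Start: joints at [-1.308, 0.286, 1.577, -0, 1.279, -0.15], TCP at [0.271, -0.618, 0.231] pointing down, gripper open.
Joint ranges: [-2.77, 2.77], [-0.9, 2.22], [0.21, 2.48], [-1.53, 4.67], [0.24, 2.81], [-2.84, 2.84]. Speed limits (rad/s): [2.79, 2.79, 3.14, 3.14, 3.14, 3.14].

### API

Orientations are given as a unit quaternion [x, y, z, w].
In Python, from plant import ctrl gives the robot as it stands.
- The arm moves only by the tool send_rows, never from a script. Its argument "series" is a list that holds one entry, the list of rows, each a list of 7 numbers: the shift along the tool's x, y, z in cm, then the turn, a rotation vector about the tool's x, y, z in rad, then the opening, from -1 (shut) to 1 (fully open). In form: [[[x, y, z, rx, ry, rz, jaw], ...]]. A call has 1 to 10 rows; each row shifts and turns the commanded pose from where the row before left it, along the tool's axes as they then stand; what a row does not reach is not made up. A row lasts 1/8 s, in which the tool goes at most 62.5 mm and 10.7 degrees, less where a joint would pass 70% of its speed; a pose out of reach is approached as far as the arm can. A call is refused whole if a number of a shift passes 6.25 or a number of a turn 0.188, either way. A call with a gripper value outside its range is refused whole. The fingers move at their own pace and stop on an object; "force" is the grip in N (left out, the last holds). Time passes only in rows, so rows that do not move let the fingers close. It gives the time, the measured TCP pose, the force, the opening and the grip force at its end, in the units of the state.
- ctrl.get_state(): the state, without advancing time (a new reading comes with each control period).
- ctrl.read_camera(name): name is "scene" or "top"; returns a dict with "img" (384x512x3 uint8, red, green, blue), "fx", "fy", "cx", "cy" (pixels), "R" (3x3) and "t" (3): a world point X has camera coordinates R X + t. Camera axes: x right, y down, z forward; pixel columns grow to the right and rows downward; lengths in m; the calibration is good to about 2 mm. A picture is of the moment at which its call begins. There is no depth.
- ctrl.sign_off(): hands the job in; it is judged then, once.
The state is a dict: "time": time; "qpos": joint angles; "dq": joint speeds; "joint_efforts": joint torques, N m; "eef_pos": TCP position; "tcp_rot": TCP orientation; "contact_force": force on the tool from outside, world axes, zero at the start; "wrist_torque": the same for the moment, N m; "opening": opening from 0.0 (shut) to 1.0 (fully open); "finger_force": force on a finger pad.
Only numpy, scipy, OpenCV 4.12 (cv2) and the standard library are available. Lean on these libraries where they do the work, as an engineer would, in place of code of your own. Each camera call takes 0.05 s, during which the arm holds its last target. There are 200 camera calls.

## Working session

There is one attempt and no reset: what is moved stays moved. The work goes in short steps, Python scripts to look and compute and a tool call to move; the robot and the scene stay as the last step left them, time stands still between calls to the robot, and variables do not carry over. Pictures are saved under pics/ and viewed, at most 10 in all, crops included, and the job is handed in when it is done.

Besides the shell and the picture viewer there is one more tool, called as name(argument=value, ...) on one line, values as JSON. send_rows: Moves the arm, as the interface text tells. Its arguments: {"type":"object","properties":{"series":{"type":"array"},"force":{"type":"number"}},"required":["series"]}

```bash
mkdir -p pics; ls
cat > h.py <<'E'
import numpy as np, cv2
from plant import ctrl
def cam(n):
    return ctrl.read_camera(n)
def ray(c,u,v,z):
    R=np.array(c["R"]);t=np.array(c["t"])
    d=R.T@np.array([(u-c["cx"])/c["fx"],(v-c["cy"])/c["fy"],1]);o=-R.T@t
    return o+d*(z-o[2])/d[2]
def proj(c,X):
    p=np.array(c["R"])@np.array(X)+np.array(c["t"])
    return np.array([c["cx"]+c["fx"]*p[0]/p[2],c["cy"]+c["fy"]*p[1]/p[2]])
E
python3 - <<'E'
from h import *
for n in ("top","scene"):
    c=cam(n); cv2.imwrite(f"pics/{n}0.png",cv2.resize(c["img"][:,:,::-1],(800,600),interpolation=cv2.INTER_CUBIC))
    np.save(n+"0.npy",c,allow_pickle=True)
    print(n,c["fx"],c["cx"],c["cy"],np.round(c["R"],3),np.round(-np.array(c["R"]).T@c["t"],3))
s=ctrl.get_state();print(s)
E
```

```text
pics
top 380.11442546800043 257.54463951257594 193.71638792412386 [[-0.01  -1.    -0.   ]
 [-0.999  0.01  -0.038]
 [ 0.038 -0.    -0.999]] [ 0.458 -0.025  1.442]
scene 428.16518579803153 258.099809945446 197.5048072938704 [[ 0.611  0.792 -0.017]
 [ 0.608 -0.483 -0.631]
 [-0.507  0.375 -0.776]] [ 1.243 -0.554  1.158]
{'time': 0.1, 'qpos': array([-1.30800203e+00,  2.87090960e-01,  1.57804754e+00, -2.52692938e-05,
        1.27863646e+00, -1.50000293e-01]), 'dq': array([-0.00111113, -0.00122505, -0.00320194,  0.00059446,  0.00065315,
       -0.00132087]), 'joint_efforts': array([ 3.35010373e-04, -4.07298410e+01, -2.93699884e+01, -1.85096146e-04,
        3.41922365e-03, -6.63783609e-06]), 'eef_pos': array([ 0.27065124, -0.61769679,  0.23006709]), 'tcp_rot': array([ 9.78774254e-01,  2.04938452e-01, -7.35810236e-05, -1.08873370e-03]), 'contact_force': array([-0.17030088, -0.76719504, -0.46217192]), 'wrist_torque': array([-0.01810881, -0.01638792,  0.0070336 ]), 'finger_force': 0.0, 'opening': 1.001530784192468}
```

View pics/top0.png

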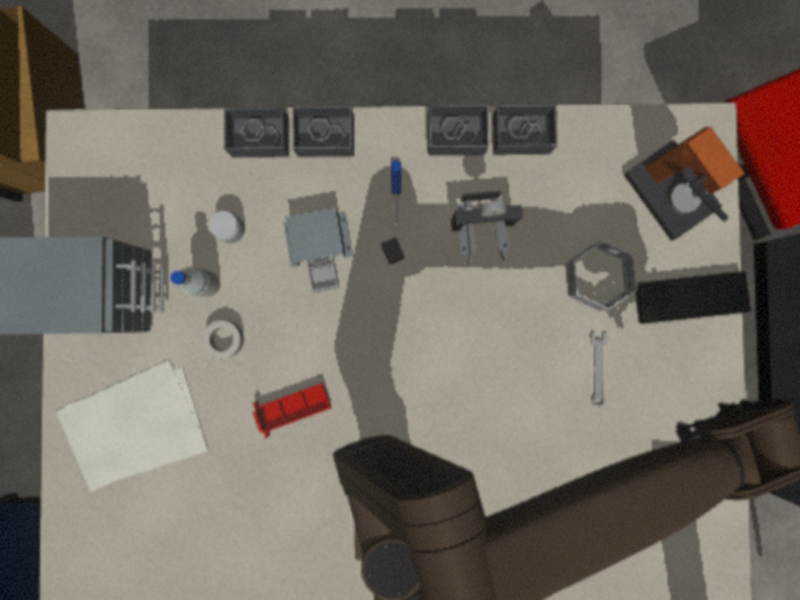

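View pics/scene0.png

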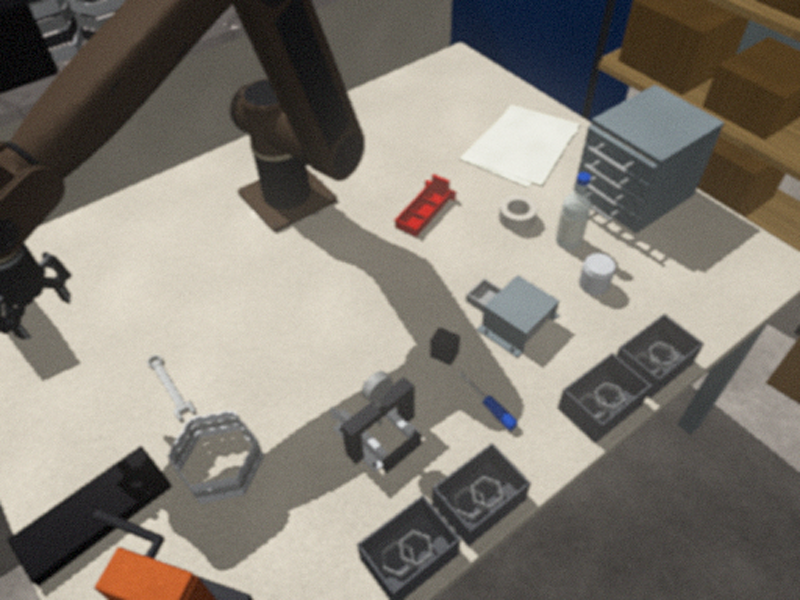

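The top view shows the grey bay hood at (318,237), with the steel tray's nose sticking out at (323,273) towards the robot. The gauge station is at (485,225), and a red look-alike at (292,407). I'll enlarge the bay and station in both views.

Run:
```python
from h import *
T=np.load("top0.npy",allow_pickle=True).item();S=np.load("scene0.npy",allow_pickle=True).item()
def cr(c,u,v,w,h,s): return cv2.resize(c["img"][v:v+h,u:u+w,::-1],(w*s,h*s),interpolation=cv2.INTER_CUBIC)
a=cr(T,175,115,66,75,6)  # bay top
b=cr(T,280,115,66,75,6)
cv2.imwrite("pics/ctop.png",np.hstack([a,b]))
a=cr(S,290,170,75,60,5);b=cr(S,210,230,75,80,5)
a=cv2.copyMakeBorder(a,0,100,0,0,cv2.BORDER_CONSTANT)
cv2.imwrite("pics/cscene.png",np.hstack([a,b]))
for z in (0,.038,.068): print(z,[ray(T,u*.64,v*.64,z).round(3) for u,v in((323,288),(318,237),(470,255),(503,255),(485,195))])
```

```text
0 [array([0.55 , 0.168, 0.   ]), array([0.674, 0.179, 0.   ]), array([ 0.627, -0.191,  0.   ]), array([ 0.626, -0.271,  0.   ]), array([ 0.774, -0.23 ,  0.   ])]
0.038 [array([0.547, 0.162, 0.038]), array([0.669, 0.174, 0.038]), array([ 0.622, -0.187,  0.038]), array([ 0.622, -0.265,  0.038]), array([ 0.765, -0.224,  0.038])]
0.068 [array([0.545, 0.158, 0.068]), array([0.664, 0.17 , 0.068]), array([ 0.619, -0.183,  0.068]), array([ 0.618, -0.26 ,  0.068]), array([ 0.759, -0.22 ,  0.068])]
```

View pics/ctop.png

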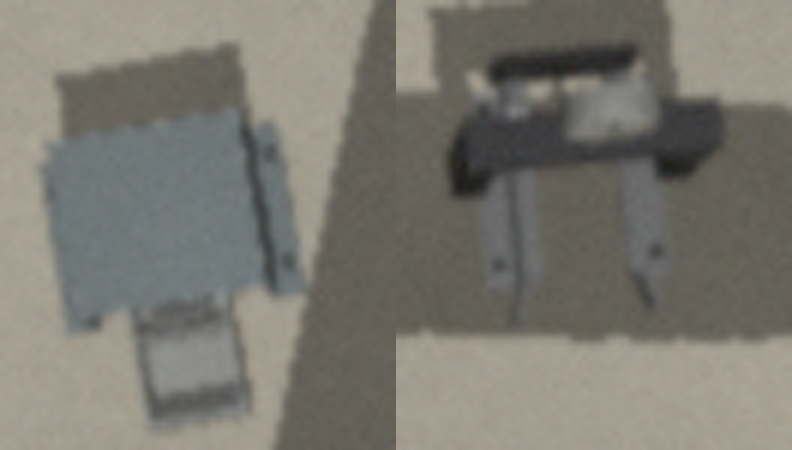

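View pics/cscene.png

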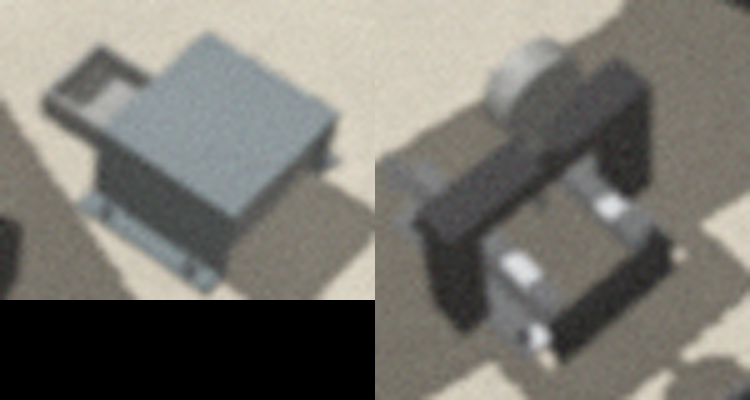

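The tray to take is the grey steel one under the hood, with its nose at about (323,288) in the top view. The red one at (292,407) is the look-alike to leave. The station mouth (flared guides) faces the robot, and the stop bar is at the far end, (490,195). Next I'll measure these properly.

Run:
```python
from h import *
cs=[cam("top") for _ in range(8)]
im=np.mean([c["img"].astype(float) for c in cs],0); c=cs[0]; c["img"]=im; np.save("topavg.npy",c,allow_pickle=True)
g=im.mean(2).round().astype(int)
np.set_printoptions(linewidth=250)
print("rails cols 288..330")
for r in range(142,172,2): print(r,g[r,290:328])
print("stop/beam");
for r in range(118,142,1): print(r,g[r,290:336:2])
print("tray cols 194..220")
for r in range(160,190): print(r,g[r,192:222])
```

```text
rails cols 288..330
142 [34 41 58 63 61 58 58 60 60 59 60 64 65 67 67 68 69 70 71 74 75 78 81 81 81 83 83 87 94 96 98 97 90 58 35 35 36 38]
144 [ 34  35  39  39  39  49  72  86  82  81  95 102 103  97  94  93  93  92  91  93  94  93  94  93  94  94  94  96 102 106 106 105 100  77  59  56  55  58]
146 [ 36  33  36  38  52  79  99 102  90  84  98 105 106 100  96  95  95  95  94  94  94  93  93  95  94  94  94  95 103 106 108 106 105 103  99  93  92  92]
148 [ 81  80  82  85  94 102 106 105  96  81  99 104 106 100  94  95  93  94  93  94  95  94  94  94  94  93  91  89 101 106 106 106 106 106 102  96  95  95]
150 [ 94  95  95  97 103 107 107 108  98  83  94 103 106 102  96  95  94  94  93  93  93  94  94  94  94  94  92  92 100 105 108 107 107 107 103  98  94  94]
152 [ 96  95  94  97 104 107 107 107 101  85  89 102 106 104  98  95  94  94  94  94  94  94  94  94  94  94  95  93  96 103 107 106 107 106 104  98  96  94]
154 [ 94  94  93  93 100 106 106 108 103  89  88 101 106 106  99  95  95  94  95  94  94  95  94  95  95  95  94  94  95 102 108 108 107 105 103 101  96  95]
156 [ 93  93
[... 6506 characters left out ...]
1 116 122 123 119 118 122 125 131 132 129 138 142 149 152 155 153 139]
185 [156 156 157 158 156 156 152 140 126 122 123 120 119 125 131 132 125 130 139 144 146 145 143 148 151 153 154 155 149 124]
186 [154 155 156 157 157 156 151 142 132 128 129 126 129 139 145 144 142 144 151 153 154 153 150 150 153 154 154 154 146 114]
187 [155 154 152 155 156 155 151 148 146 142 143 142 145 150 151 152 151 151 155 155 155 155 153 152 153 155 154 153 144 113]
188 [154 151 151 153 155 155 153 152 153 152 153 153 153 153 154 154 154 152 153 154 154 156 154 154 154 154 153 151 140 109]
189 [155 153 151 153 155 155 153 153 153 152 154 154 154 154 154 154 154 153 152 152 153 156 156 155 154 155 154 147 125 102]
```

Run:
```python
from h import *
c=np.load("topavg.npy",allow_pickle=True).item()
P=lambda u,v,z: ray(c,u,v,z)[:2]
ang=lambda a,b: np.arctan2(*(a-b)[::-1])
print("tray yaw L",ang(P(196.7,170,.026),P(199,182,.026)),"R",ang(P(214.5,170,0),P(216.6,182,0)))
L,R=P(198.2,178,.026),P(215.95,178,0);print("L,R",L,R,"mid",(L+R)/2,np.linalg.norm(L-R))
print("nose foot",P(207.4,185.8,0),"nose ends",P(200.5,186.8,0),P(214,185,0))
A,B=P(310.45,148,.038),P(311.5,158,.038);print("stn axis",A,B,ang(A,B))
print("web",ang(P(299,146,.038),P(300.2,162,.038)))
b1,b2=P(296,124.4,.036),P(316,122.2,.036);print("bar",b1,b2,ang(b1,b2)-np.pi/2,(b1+b2)/2)
for z in (0,.038):print("front",P(310.5,162.4,z))
print("guide ends",P(299.2,168.6,.038),P(321.7,166.8,.038))
r=[P(175+x/6-.4,115+y/6-.4,.068) for x,y in((45,150),(240,110),(270,292),(72,325))]
print("roof",np.round(r,3),ang(r[0],r[3]),ang(r[1],r[2]))
print("block",P(391*.64,250*.64,.06))
```

```text
tray yaw L 0.1848934450925618 R 0.1671399086702123
L,R [0.57197393 0.19578223] [0.57341371 0.13234852] mid [0.57269382 0.16406537] 0.0634500523212918
nose foot [0.54402887 0.16499792] nose ends [0.54047953 0.19122796] [0.54682887 0.13990687]
stn axis [ 0.67858471 -0.22327863] [ 0.64126375 -0.22661499] 0.0891593741597318
web 0.06064429363631048
bar [ 0.76783421 -0.17103451] [ 0.77536834 -0.24569473] 0.10057182449456459 [ 0.77160128 -0.20836462]
front [ 0.62944337 -0.22801068]
front [ 0.62491891 -0.22266092]
guide ends [ 0.60226897 -0.18044964] [ 0.6081476 -0.2639184]
roof [[0.709 0.247]
 [0.732 0.129]
 [0.621 0.111]
 [0.603 0.231]] 0.149737560796067 0.15670405920520636
block [6.33238061e-01 2.61688723e-04]
```

```bash
cat >> h.py <<'E'
from scipy.spatial.transform import Rotation as Ro
def tool(yx): 
    c,s=np.cos(yx),np.sin(yx); return Ro.from_matrix(np.array([[c,s,0],[s,-c,0],[0,0,-1.]]))
def show(st=None):
    s=ctrl.get_state(); R=Ro.from_quat(s["tcp_rot"]).as_matrix()
    print("t",round(s["time"],2),"p",s["eef_pos"].round(4),"yawx",round(np.arctan2(R[1,0],R[0,0]),4),"tilt",R[:2,2].round(4),"F",s["contact_force"].round(1),"op",round(s["opening"],3),"ff",round(s["finger_force"],1),"q",s["qpos"].round(2))
def plan(way,start=None):
    """way: list of (x,y,z,yaw_x,nrows)"""
    s=ctrl.get_state(); p,R=(s["eef_pos"],Ro.from_quat(s["tcp_rot"])) if start is None else (np.array(start[:3]),tool(start[3]))
    for x,y,z,yx,n in way:
        g=np.array([x,y,z]);G=tool(yx)
        for i in range(n):
            k=1/(n-i)
            d=np.round(R.inv().apply((g-p)*k)*100,2)
            r=np.round((R.inv()*G).as_rotvec()*k,3)
            print([*map(float,d),*map(float,r)])
            p=p+R.apply(d/100);R=R*Ro.from_rotvec(r)
        print("--")
E
python3 - <<'E'
from h import *
plan([(.547,.1615,.12,1.736,18)])
E
```

```text
[3.14, -3.35, 0.62, -0.0, -0.0, -0.074]
[3.38, -3.11, 0.62, -0.0, -0.0, -0.073]
[3.6, -2.86, 0.62, -0.0, -0.0, -0.074]
[3.8, -2.58, 0.62, -0.0, -0.0, -0.073]
[3.98, -2.3, 0.62, 0.0, -0.0, -0.074]
[4.14, -2.0, 0.62, 0.0, -0.0, -0.073]
[4.27, -1.69, 0.62, 0.0, -0.0, -0.074]
[4.39, -1.37, 0.62, 0.0, -0.0, -0.073]
[4.48, -1.05, 0.62, 0.0, -0.0, -0.074]
[4.54, -0.71, 0.62, 0.0, -0.0, -0.073]
[4.58, -0.38, 0.62, 0.0, -0.0, -0.074]
[4.6, -0.04, 0.62, 0.0, -0.0, -0.073]
[4.58, 0.3, 0.62, 0.0, -0.0, -0.074]
[4.55, 0.63, 0.62, 0.0, -0.0, -0.073]
[4.49, 0.97, 0.61, 0.0, -0.0, -0.074]
[4.41, 1.29, 0.62, 0.0, -0.0, -0.073]
[4.3, 1.62, 0.61, 0.0, -0.0, -0.074]
[4.18, 1.93, 0.62, 0.0, -0.0, -0.073]
--
```

send_rows(series=[[[3.14, -3.35, 0.5, 0, 0, -0.074, 0], [3.38, -3.11, 0.5, 0, 0, -0.073, 0], [3.6, -2.86, 0.5, 0, 0, -0.074, 0], [3.8, -2.58, 0.5, 0, 0, -0.073, 0], [3.98, -2.3, 0.5, 0, 0, -0.074, 0], [4.14, -2, 0.5, 0, 0, -0.073, 0], [4.27, -1.69, 0.5, 0, 0, -0.074, 0], [4.39, -1.37, 0.5, 0, 0, -0.073, 0], [4.48, -1.05, 0.5, 0, 0, -0.074, 0], [4.54, -0.71, 0.5, 0, 0, -0.073, 0]]], force=60)

```text
time: 1.75
eef_pos: [0.4246, -0.1837, 0.1816]
tcp_rot: [0.839, 0.544, 0.0, 0.001]
contact_force: [0.1, 0.0, 0.1]
opening: 0.495
finger_force: 0.0
```

send_rows(series=[[[4.58, -0.38, 0.5, 0, 0, -0.074, 0], [4.6, -0.04, 0.5, 0, 0, -0.073, 0], [4.58, 0.3, 0.5, 0, 0, -0.074, 0], [4.55, 0.63, 0.5, 0, 0, -0.073, 0], [4.49, 0.97, 0.5, 0, 0, -0.074, 0], [4.41, 1.29, 0.5, 0, 0, -0.073, 0], [4.3, 1.62, 0.5, 0, 0, -0.074, 0], [4.18, 1.93, 0.5, 0, 0, -0.073, 0], [0, 0, 0, 0, 0, 0, 0]]])

```text
time: 2.88
eef_pos: [0.5473, 0.1639, 0.1411]
tcp_rot: [0.645, 0.764, 0.0, -0.0]
contact_force: [-0.7, -0.4, 0.3]
opening: 0.497
finger_force: 0.0
```

Run:
```python
from h import *
show(); plan([(.547,.1615,.007,1.736,6)])
```

```text
t 2.88 p [0.5473 0.1639 0.1411] yawx 1.7397 tilt [-0.0001  0.0002] F [-0.7 -0.4  0.3] op 0.497 ff 0.0 q [ 0.11  0.15  1.91  0.    1.08 -0.06]
[-0.04, -0.01, 2.23, -0.0, -0.0, 0.001]
[-0.04, -0.01, 2.24, -0.0, -0.0, 0.001]
[-0.04, -0.01, 2.23, -0.0, -0.0, 0.0]
[-0.04, -0.01, 2.24, -0.0, -0.0, 0.001]
[-0.04, -0.01, 2.23, -0.0, -0.0, 0.0]
[-0.03, -0.02, 2.24, -0.0, -0.0, 0.001]
--
```

send_rows(series=[[[-0.04, -0.01, 2.2, 0, 0, 0, 0], [-0.04, -0.01, 2.2, 0, 0, 0, 0], [-0.04, -0.01, 2.2, 0, 0, 0, 0], [-0.04, -0.01, 2.2, 0, 0, 0, 0], [-0.04, -0.01, 2.2, 0, 0, 0, 0], [-0.03, -0.02, 2.2, 0, 0, 0, 0], [0, 0, 0, 0, 0, 0, 0]]])

```text
time: 3.75
eef_pos: [0.545, 0.158, 0.0077]
tcp_rot: [0.647, 0.763, -0.002, -0.001]
contact_force: [-0.2, -0.2, 0.3]
opening: 0.503
finger_force: 0.0
```

Run:
```python
from h import *
show(); a=[]
for n,(u,v,w,h) in {"top":(175,130,66,75),"scene":(270,150,80,75)}.items():
    c=cam(n); a.append(cv2.resize(c["img"][v:v+h,u:u+w,::-1],(w*5,h*5),interpolation=cv2.INTER_CUBIC))
cv2.imwrite("pics/g1.png",np.hstack(a))
```

```text
t 3.75 p [0.545  0.158  0.0077] yawx 1.7345 tilt [-0.0043 -0.0007] F [-0.2 -0.2  0.3] op 0.503 ff 0.0 q [ 0.1   0.34  1.96 -0.    0.84 -0.06]
```

View pics/g1.png

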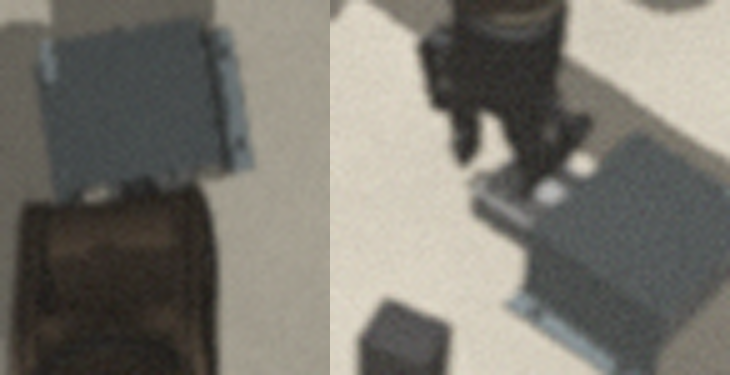

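The right half shows one finger outside the nose (around (460,150)) and one inside the nose compartment (around (520,180)), so it straddles the wall. Closing the gripper.

send_rows(series=[[[0, 0, 0, 0, 0, 0, -0.5], [0, 0, 0, 0, 0, 0, -1], [0, 0, 0, 0, 0, 0, -1], [0, 0, 0, 0, 0, 0, -1], [0, 0, 0, 0, 0, 0, -1], [0, 0, 0, 0, 0, 0, -1]]], force=50)

```text
time: 4.6
eef_pos: [0.5479, 0.1593, 0.0107]
tcp_rot: [0.646, 0.763, 0.001, 0.001]
contact_force: [0.5, -0.1, 6.0]
opening: 0.033
finger_force: 52.2
```

Run:
```python
from h import *
show()
s=ctrl.get_state()["eef_pos"]; d=np.array([np.cos(.155),np.sin(.155)])*.128
print(np.hypot(*(s[:2]-d)));plan([(*(s[:2]-d),s[2],1.736,12)])
```

```text
t 4.6 p [0.5479 0.1593 0.0107] yawx 1.7362 tilt [0.0024 0.0001] F [ 0.5 -0.1  6. ] op 0.033 ff 52.2 q [ 0.11  0.34  1.96 -0.    0.84 -0.06]
0.4439041122872214
[0.01, -1.07, -0.0, 0.0, 0.0, 0.0]
[0.01, -1.07, -0.0, 0.0, 0.0, 0.0]
[0.01, -1.07, -0.0, 0.0, 0.0, 0.0]
[0.01, -1.07, -0.0, 0.0, 0.0, 0.0]
[0.01, -1.06, -0.0, 0.0, 0.0, 0.0]
[0.01, -1.07, -0.0, 0.0, 0.0, 0.0]
[0.01, -1.06, -0.01, 0.0, 0.0, 0.0]
[0.01, -1.07, -0.0, 0.0, 0.0, 0.0]
[0.01, -1.06, -0.01, 0.001, 0.0, 0.0]
[0.01, -1.07, -0.0, 0.0, 0.0, 0.0]
[0.02, -1.06, -0.0, 0.001, 0.0, 0.0]
[0.01, -1.07, -0.01, 0.0, 0.0, 0.0]
--
```

send_rows(series=[[[0, -0.5, -0.05, 0, 0, 0, -1], [0, -1, 0, 0, 0, 0, -1], [0, -1.1, 0, 0, 0, 0, -1], [0, -1.1, 0, 0, 0, 0, -1], [0, -1.1, 0, 0, 0, 0, -1], [0, -1.1, 0, 0, 0, 0, -1], [0, -1.1, 0, 0, 0, 0, -1], [0, -1.1, 0, 0, 0, 0, -1], [0, -1.1, 0, 0, 0, 0, -1], [0, -1.1, 0, 0, 0, 0, -1]]])

```text
time: 5.85
eef_pos: [0.4456, 0.1422, 0.0107]
tcp_rot: [0.646, 0.763, 0.001, 0.001]
contact_force: [3.7, 0.4, 5.8]
opening: 0.031
finger_force: 52.2
```

send_rows(series=[[[0, -1.1, 0, 0, 0, 0, -1], [0, -0.8, 0, 0, 0, 0, -1], [0, -0.3, 0, 0, 0, 0, -1], [0, 0, 0, 0, 0, 0, -1]]])

```text
time: 6.35
eef_pos: [0.4237, 0.1386, 0.0106]
tcp_rot: [0.646, 0.763, 0.001, 0.001]
contact_force: [3.2, 0.6, 7.3]
opening: 0.032
finger_force: 52.4
```

Run:
```python
from h import *
show(); a=[]
for n,(u,v,w,h) in {"top":(175,130,66,75),"scene":(250,120,80,75)}.items():
    c=cam(n); a.append(cv2.resize(c["img"][v:v+h,u:u+w,::-1],(w*5,h*5),interpolation=cv2.INTER_CUBIC))
cv2.imwrite("pics/g2.png",np.hstack(a))
```

```text
t 6.35 p [0.4237 0.1386 0.0106] yawx 1.7358 tilt [0.002  0.0002] F [3.2 0.6 7.3] op 0.032 ff 52.4 q [ 0.09  0.1   2.26  0.    0.78 -0.08]
```

View pics/g2.png

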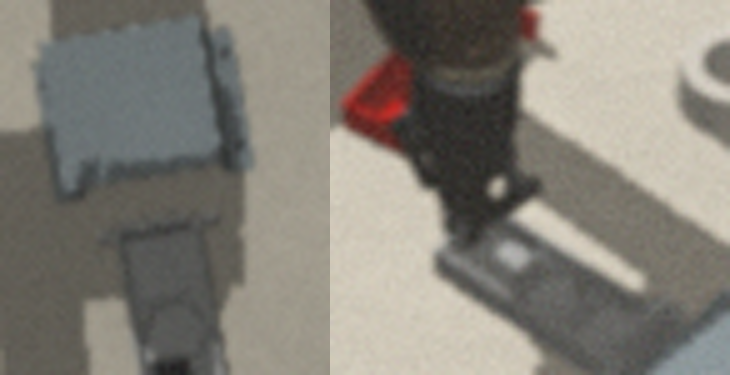

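The tray is out of the bay, with its tail plate at about (160,230) in the left half. The handle is still close to the hood edge, so I'll swing the tail clear before letting go.

send_rows(series=[[[0, 0, 0, 0, 0, 0.05, -1], [0, 0, 0, 0, 0, 0.1, -1], [0, 0, 0, 0, 0, 0.12, -1], [0, 0, 0, 0, 0, 0.12, -1], [0, 0, 0, 0, 0, 0.12, -1], [0, 0, 0, 0, 0, 0.12, -1], [0, 0, 0, 0, 0, 0.12, -1], [0, 0, 0, 0, 0, 0.12, -1], [0, 0, 0, 0, 0, 0.1, -1], [0, 0, 0, 0, 0, 0.05, -1]]], force=70)

```text
time: 7.7
eef_pos: [0.4234, 0.1388, 0.0107]
tcp_rot: [0.937, 0.35, 0.0, -0.0]
contact_force: [2.0, 2.0, 9.7]
opening: 0.023
finger_force: 70.0
```

send_rows(series=[[[0, 0, 0, 0, 0, 0, -1], [0, 0, 0, 0, 0, 0, -0.4], [0, 0, 0, 0, 0, 0, -0.3], [0, 0, 0, 0, 0, 0, -0.3], [0, 0, 0, 0, 0, 0, -0.3], [0, 0, -1.5, 0, 0, 0, -0.3], [0, 0, -3, 0, 0, 0, -0.3], [0, 0, -3, 0, 0, 0, -0.3], [0, 0, -3, 0, 0, 0, -0.3]]])

```text
time: 8.82
eef_pos: [0.4236, 0.1386, 0.1169]
tcp_rot: [0.937, 0.35, 0.001, 0.0]
contact_force: [-0.2, -0.7, -0.6]
opening: 0.351
finger_force: 0.0
```

Run:
```python
from h import *
show(); a=[]
for n,(u,v,w,h) in {"top":(195,130,75,90),"scene":(210,130,75,90)}.items():
    c=cam(n); a.append(cv2.resize(c["img"][v:v+h,u:u+w,::-1],(w*5,h*5),interpolation=cv2.INTER_CUBIC)); np.save(n+"1.npy",c,allow_pickle=True)
cv2.imwrite("pics/g3.png",np.hstack(a))
```

```text
t 8.82 p [0.4236 0.1386 0.1169] yawx 0.7159 tilt [0.0011 0.0001] F [-0.2 -0.7 -0.6] op 0.351 ff 0.0 q [ 0.09 -0.1   2.22 -0.    1.02  0.94]
```

View pics/g3.png

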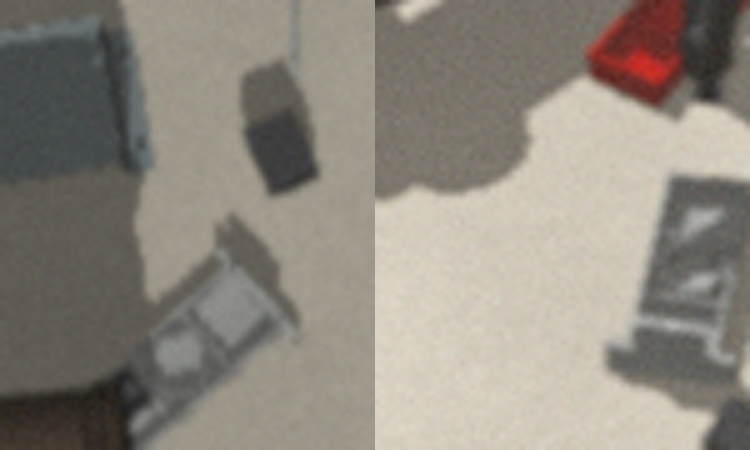

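The tray stands flat on the bench, released, with the frame inside. The tail plate runs from (222,255) to (295,335) in the left half. I'll check this against the arm's own position and plan the handle grasp.

Run:
```python
from h import *
c=np.load("top1.npy",allow_pickle=True).item()
f=lambda x,y,z: ray(c,195+x/5-.4,130+y/5-.4,z)[:2].round(4)
a,b=f(220,250,.026),f(297,338,.026);print(a,b,(a+b)/2,np.arctan2(*(a-b)[::-1])-np.pi/2)
print(f(258,294,.026))
plan([(.531,.015,.117,.716,5),(.531,.015,.021,.716,5)])
```

```text
[0.5645 0.045 ] [ 0.4982 -0.0119] [0.53135 0.01655] -0.8615493222826431
[0.5314 0.0169]
[-0.05, 3.24, 0.07, 0.001, -0.001, -0.0]
[-0.05, 3.24, 0.06, 0.001, -0.002, -0.0]
[-0.05, 3.24, 0.06, 0.001, -0.001, -0.0]
[-0.05, 3.25, 0.06, 0.001, -0.002, -0.0]
[-0.04, 3.24, 0.05, 0.001, -0.001, -0.0]
--
[-0.0, 0.0, 1.92, 0.0, -0.0, -0.0]
[-0.0, 0.0, 1.92, 0.0, -0.0, -0.0]
[-0.0, 0.0, 1.92, 0.0, -0.0, -0.0]
[-0.0, 0.0, 1.92, 0.0, -0.0, -0.0]
[-0.01, 0.0, 1.92, 0.0, -0.0, -0.0]
--
```

send_rows(series=[[[-0.05, 3.24, 0.05, 0, 0, 0, -0.3], [-0.05, 3.24, 0.05, 0, 0, 0, -0.3], [-0.05, 3.24, 0.05, 0, 0, 0, -0.3], [-0.05, 3.24, 0.05, 0, 0, 0, -0.3], [-0.05, 3.24, 0.05, 0, 0, 0, -0.3], [0, 0, 0, 0, 0, 0, -0.3], [0, 0, 3, 0, 0, 0, -0.3], [0, 0, 3, 0, 0, 0, -0.3], [0, 0, 2.6, 0, 0, 0, -0.3], [0, 0, 1, 0, 0, 0, -0.3]]])

```text
time: 10.18
eef_pos: [0.5254, 0.0158, 0.0142]
tcp_rot: [0.937, 0.351, -0.002, -0.001]
contact_force: [0.1, 1.2, 0.6]
opening: 0.352
finger_force: 0.0
```

send_rows(series=[[[0, 0, 0, 0, 0, 0, -0.6], [0, 0, 0, 0, 0, 0, -1], [0, 0, 0, 0, 0, 0, -1], [0, 0, 0, 0, 0, 0, -1], [0, 0, 0, 0, 0, 0, -1]]])

```text
time: 10.8
eef_pos: [0.5283, 0.0147, 0.0171]
tcp_rot: [0.937, 0.35, 0.0, 0.0]
contact_force: [-1.4, -0.1, 3.8]
opening: 0.084
finger_force: 68.9
```

Run:
```python
from h import *
show()
```

```text
t 10.8 p [0.5283 0.0147 0.0171] yawx 0.7158 tilt [ 0.0008 -0.    ] F [-1.4 -0.1  3.8] op 0.084 ff 68.9 q [-0.16  0.25  2.06  0.    0.83  0.69]
```

Run:
```python
from h import *
plan([(.45,-.08,.0171,0,8),(.43,-.16,.0171,-.77,8),(.423,-.2475,.0171,-1.476,8)])
```

```text
[-1.51, 0.25, -0.0, 0.0, -0.0, 0.089]
[-1.49, 0.38, -0.0, 0.0, -0.0, 0.09]
[-1.45, 0.52, -0.0, 0.0, -0.0, 0.089]
[-1.39, 0.64, -0.0, 0.0, -0.0, 0.09]
[-1.33, 0.77, -0.0, 0.0, -0.0, 0.089]
[-1.26, 0.88, -0.0, 0.0, -0.0, 0.09]
[-1.17, 0.99, -0.0, 0.0, -0.0, 0.089]
[-1.08, 1.09, -0.0, 0.0, -0.001, 0.09]
--
[-0.25, 1.0, -0.0, 0.0, 0.0, 0.096]
[-0.15, 1.02, -0.0, 0.0, 0.0, 0.096]
[-0.05, 1.03, -0.0, 0.0, 0.0, 0.096]
[0.04, 1.03, -0.0, 0.0, 0.0, 0.096]
[0.14, 1.02, -0.0, 0.0, 0.0, 0.096]
[0.24, 1.0, -0.0, 0.0, 0.0, 0.097]
[0.34, 0.98, -0.0, 0.0, 0.0, 0.096]
[0.43, 0.94, -0.0, 0.0, 0.0, 0.097]
--
[0.7, 0.85, 0.0, 0.0, 0.0, 0.088]
[0.77, 0.78, 0.0, 0.0, 0.0, 0.088]
[0.84, 0.71, 0.0, 0.0, 0.0, 0.088]
[0.89, 0.63, 0.0, 0.0, -0.0, 0.088]
[0.95, 0.55, 0.0, 0.0, -0.0, 0.088]
[0.99, 0.47, 0.0, 0.0, -0.0, 0.089]
[1.03, 0.38, 0.0, 0.0, -0.0, 0.088]
[1.06, 0.29, 0.0, 0.0, -0.0, 0.089]
--
```

send_rows(series=[[[-1.5, 0.25, -0.03, 0, 0, 0.089, -1], [-1.5, 0.38, 0, 0, 0, 0.09, -1], [-1.45, 0.52, 0, 0, 0, 0.089, -1], [-1.4, 0.64, 0, 0, 0, 0.09, -1], [-1.33, 0.77, 0, 0, 0, 0.089, -1], [-1.26, 0.88, 0, 0, 0, 0.09, -1], [-1.17, 0.99, 0, 0, 0, 0.089, -1], [-1.08, 1.09, 0, 0, 0, 0.09, -1]]], force=90)

```text
time: 11.8
eef_pos: [0.45, -0.0802, 0.0172]
tcp_rot: [1.0, -0.002, 0.001, -0.0]
contact_force: [1.5, 1.3, 1.1]
opening: 0.078
finger_force: 88.0
```

send_rows(series=[[[-0.25, 1, 0, 0, 0, 0.096, -1], [-0.15, 1.02, 0, 0, 0, 0.096, -1], [-0.05, 1.03, 0, 0, 0, 0.096, -1], [0.04, 1.03, 0, 0, 0, 0.096, -1], [0.14, 1.02, 0, 0, 0, 0.096, -1], [0.24, 1, 0, 0, 0, 0.097, -1], [0.34, 0.98, 0, 0, 0, 0.096, -1], [0.43, 0.94, 0, 0, 0, 0.097, -1]]])

```text
time: 12.8
eef_pos: [0.43, -0.1601, 0.0172]
tcp_rot: [0.926, -0.377, 0.001, -0.0]
contact_force: [0.4, 2.6, 1.5]
opening: 0.079
finger_force: 88.2
```

send_rows(series=[[[0.7, 0.85, 0, 0, 0, 0.088, -1], [0.77, 0.78, 0, 0, 0, 0.088, -1], [0.84, 0.71, 0, 0, 0, 0.088, -1], [0.89, 0.63, 0, 0, 0, 0.088, -1], [0.95, 0.55, 0, 0, 0, 0.088, -1], [0.99, 0.47, 0, 0, 0, 0.089, -1], [1.03, 0.38, 0, 0, 0, 0.088, -1], [1.06, 0.29, 0, 0, 0, 0.089, -1], [0, 0, 0, 0, 0, 0, -1]]])

```text
time: 13.92
eef_pos: [0.4231, -0.2487, 0.0172]
tcp_rot: [0.74, -0.673, 0.001, 0.0]
contact_force: [-0.9, -1.2, 0.6]
opening: 0.083
finger_force: 88.3
```

Run:
```python
from h import *
show(); a=[]
for n,(u,v,w,h) in {"top":(275,120,65,100),"scene":(150,180,95,100)}.items():
    cs=[cam(n) for _ in range(4)];c=cs[0];c["img"]=np.mean([k["img"].astype(float) for k in cs],0)
    a.append(cv2.resize(c["img"][v:v+h,u:u+w,::-1],(w*5,h*5),interpolation=cv2.INTER_CUBIC)); np.save(n+"2.npy",c,allow_pickle=True)
cv2.imwrite("pics/g4.png",np.hstack(a))
np.set_printoptions(linewidth=250)
g=np.load("top2.npy",allow_pickle=True).item()["img"].mean(2).round().astype(int)
for r in range(144,196,2): print(r,g[r,292:334])
```

```text
t 13.93 p [ 0.4231 -0.2487  0.0172] yawx -1.4766 tilt [ 0.0017 -0.0018] F [-0.9 -1.2  0.6] op 0.083 ff 88.3 q [-0.74  0.18  2.15 -0.    0.81  2.31]
144 [ 48  49  49  56  77  91  90 111 145 160 154 121 100  97  98 110 125 143 152 156 157 157 149 122 109 134 166 176 176 175 167 126  97  92  93 100 111 136 152 158 162 161]
146 [ 43  48  59  83 104 103  94  89 107 113 112 104  98  98  99  99  99 104 124 144 153 157 156 146 117 129 163 177 179 177 176 172 164 158 154 154 155 157 159 160 161 161]
148 [ 86  89  98 106 109 109  99  86 100 110 109 103 100  97  96  97  96  98  98 105 122 142 151 145 114 118 162 175 178 176 177 177 171 161 157 159 158 157 158 159 158 161]
150 [ 96 100 107 109 110 111 101  83  96 107 109 105  99  98  97  97  97  96  96  97  98 100 108 113 102 115 158 175 180 176 178 180 172 163 159 159 158 157 159 156 158 160]
152 [ 96 100 105 109 109 110 103  88  91 104 108 108 100  98  96  97  97  98  98  96  97  95  95  98  96 110 142 170 178 177 178 179 174 166 162 158 158 157 157 158 159 158]
154 [ 95  97 103 110 108 111 107  92  91 104 111 109 102  98  98  98  98  97  95  
[... 2989 characters left out ...]
 89  90  97 103  96 129 154 158 158 157 158 158 160 158 157]
190 [156 156 158 157 157 156 156 157 157 158 157 153 136 110  94  77  87  92  92  88  86  88  88  89  87  92  89  84  85 101 115  90 105 145 156 158 156 156 160 160 159 160]
192 [156 159 157 160 158 158 156 154 155 155 155 156 155 140 111  83  86  90  91  83  83  89  93  92  90  93  95  99  98  89  84  82 106 143 156 158 157 157 157 156 156 157]
194 [159 158 159 159 158 157 157 157 156 156 156 157 158 155 142 101  83  89  82  83  89  89  94  92  92  92 106 132 131 101  76  79 104 141 155 157 157 156 156 157 157 157][ WARN:0@9.730] global loadsave.cpp:1063 imwrite_ Unsupported depth image for selected encoder is fallbacked to CV_8U.
```

View pics/g4.png

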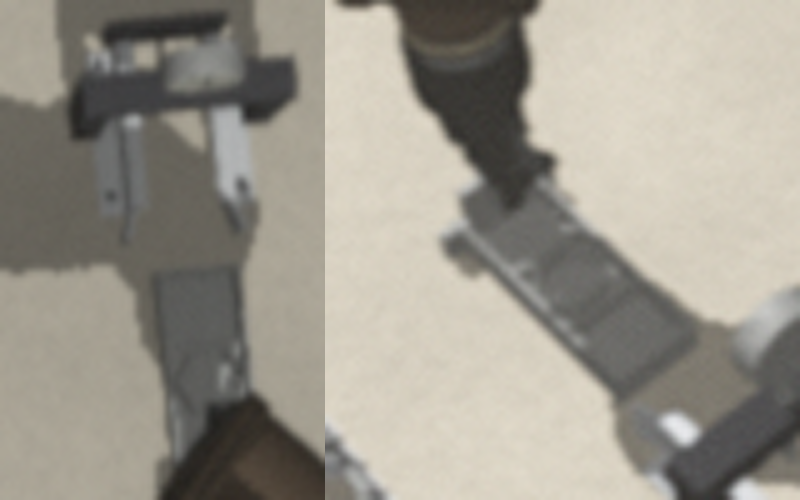

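Run:
```python
from h import *
c=np.load("top2.npy",allow_pickle=True).item();g=c["img"].mean(2)
P=lambda u,v,z: ray(c,u,v,z)[:2].round(4)
def cross(r,a,b,lev):
    x=np.arange(a,b+1);y=g[r-1:r+2,a:b+1].mean(0)-lev;k=np.where(y[:-1]*y[1:]<=0)[0]
    return x[k]+y[k]/(y[k]-y[k+1])
print("tray right edge",[(r,P(cross(r,320,326,118)[-1],r,.026)) for r in(176,179,182,185)])
def dmin(r,a,b):
    y=g[r-1:r+2,a:b+1].mean(0);k=y.argmin();k=min(max(k,1),len(y)-2);q=np.polyfit([-1,0,1],y[k-1:k+2],2);return a+k-q[1]/2/q[0]
print("tray left dark",[(r,round(dmin(r,303,309),2),P(dmin(r,303,309),r,.026)) for r in(176,179,182,185)])
print("tray right dark",[(r,round(dmin(r,319,324),2),P(dmin(r,319,324),r,.026)) for r in(176,179,182,185)])
for r in (148,150,152,154,156,158):
    a=cross(r,302,306,102);print("lip L",r,a.round(2),[P(q,r,.038) for q in a[:1]],"web",round(dmin(r,297,302),2),P(dmin(r,297,302),r,.019))
for r in (146,148,150,152,154,156): 
    a=cross(r,315,320,138);print("lip R",r,a.round(2),[P(q,r,.038) for q in a[-1:]])
print([("gL",r,P(dmin(r,297,303),r,.019),"gR",P(dmin(r,317,325),r,.019)) for r in(163,165,167)])
```

```text
tray right edge [(176, array([ 0.5749, -0.2703])), (179, array([ 0.5637, -0.2712])), (182, array([ 0.5525, -0.2711])), (185, array([ 0.5412, -0.2716]))]
tray left dark [(176, np.float64(305.85), array([ 0.5755, -0.2062])), (179, np.float64(306.05), array([ 0.5643, -0.2068])), (182, np.float64(306.2), array([ 0.5531, -0.2072])), (185, np.float64(306.56), array([ 0.5419, -0.2084]))]
tray right dark [(176, np.float64(321.17), array([ 0.575 , -0.2634])), (179, np.float64(321.71), array([ 0.5637, -0.2653])), (182, np.float64(321.71), array([ 0.5525, -0.2651])), (185, np.float64(321.86), array([ 0.5413, -0.2654]))]
lip L 148 [303.34] [array([ 0.6788, -0.1969])] web 298.97 [ 0.682  -0.1828]
lip L 150 [303.52] [array([ 0.6714, -0.1975])] web 299.07 [ 0.6744 -0.183 ]
lip L 152 [303.78] [array([ 0.6639, -0.1983])] web 299.29 [ 0.6669 -0.1837]
lip L 154 [303.9] [array([ 0.6564, -0.1986])] web 299.58 [ 0.6593 -0.1848]
lip L 156 [304.16] [array([ 0.649 , -0.1995])] web 299.8 [ 0.6517 -0.1855]
lip L 158 [304.4] [array([ 0.6415, -0.2003])] web 299.91 [ 0.6442 -0.1858]
lip R 146 [315.19 317.26] [array([ 0.6858, -0.2487])]
lip R 148 [315.13 317.44] [array([ 0.6783, -0.2492])]
lip R 150 [317.56] [array([ 0.6709, -0.2496])]
lip R 152 [317.85] [array([ 0.6634, -0.2505])]
lip R 154 [318.09] [array([ 0.6559, -0.2513])]
lip R 156 [318.17] [array([ 0.6485, -0.2515])]
[('gL', 163, array([ 0.6253, -0.1855]), 'gR', array([ 0.6245, -0.2638])), ('gL', 165, array([ 0.6178, -0.1831]), 'gR', array([ 0.617 , -0.2661])), ('gL', 167, array([ 0.6103, -0.1821]), 'gR', array([ 0.6094, -0.2663]))]
```

send_rows(series=[[[-0.08, 0, 0, 0, 0, -0.016, -1], [-0.07, 0, 0, 0, 0, -0.016, -1], [0.02, -0.5, 0, 0, 0, 0, -1], [0.02, -0.5, 0, 0, 0, 0, -1], [0.02, -0.5, 0, 0, 0, 0, -1], [0.02, -0.5, 0, 0, 0, 0, -1], [0, 0, 0, 0, 0, 0, -1]]], force=60)

```text
time: 15.2
eef_pos: [0.4415, -0.244, 0.0172]
tcp_rot: [0.751, -0.66, -0.001, 0.001]
contact_force: [-5.0, -0.1, 10.4]
opening: 0.081
finger_force: 89.6
```

Run:
```python
from h import *
show()
cs=[cam("top") for _ in range(4)];c=cs[0];c["img"]=np.mean([k["img"].astype(float) for k in cs],0);g=c["img"].mean(2)
P=lambda u,v,z: ray(c,u,v,z)[:2].round(4)
np.set_printoptions(linewidth=250)
for r in range(164,186,2): print(r,g[r,298:332].round().astype(int))
def cross(r,a,b,lev):
    x=np.arange(a,b+1);y=g[r-1:r+2,a:b+1].mean(0)-lev;k=np.where(y[:-1]*y[1:]<=0)[0]
    return (x[k]+y[k]/(y[k]-y[k+1]))[-1] if len(k) else np.nan
def dmin(r,a,b):
    y=g[r-1:r+2,a:b+1].mean(0);k=y.argmin();k=min(max(k,1),len(y)-2);q=np.polyfit([-1,0,1],y[k-1:k+2],2);return a+k-q[1]/2/q[0]
for r in (172,175,178,181,184): print(r,"edgeR",P(cross(r,319,327,118),r,.026),"darkL",P(dmin(r,303,309),r,.026))
```

```text
t 15.2 p [ 0.4415 -0.244   0.0172] yawx -1.4424 tilt [-0.0029  0.0009] F [-5.  -0.1 10.4] op 0.081 ff 89.6 q [-0.71  0.21  2.12 -0.    0.82  2.31]
164 [ 97  91  87 100 100  96  96  96  97  96  97 100  99  97  98  98  98  99  98  96  97  96  86  75  79 104 127 151 160 160 162 160 162 162]
166 [ 94  87  92 100  97  96  96  98  95  96  98  99  97  96  97  97  97  99  96  96  96  96  94  87  87 115 143 157 160 160 160 159 163 163]
168 [ 98  86  89  96  97  96  96  97  96  96  94  93  94  93  93  92  92  89  87  83  82  83  92 109 136 151 159 160 161 160 161 160 161 160]
170 [138 116 100  96  88  82  84  83  82  82  83  84  85  86  85  86  87  86  87  87  79  76 100 138 156 159 161 163 161 162 161 162 161 162]
172 [156 152 136 110  91  78  84  88  89  88  90  90  89  90  90  92  91  90  90  91  84  74 104 145 159 162 160 162 162 162 164 164 165 163]
174 [158 158 148 116  94  77  83  89  91  90  90  90  91  91  92  91  91  91  91  90  86  76  91 128 154 159 160 160 161 160 162 163 162 161]
176 [160 158 148 115  95  79  78  87  91  89  91  89  88  89  90  91  92  91  90  91  88  78  84 116 
[... 168 characters left out ...]
0 160 161 162]
180 [158 157 155 139 110  92  77  87  91  90  91  91  91  90  91  92  92  92  92  92  93  88  76  95 135 155 161 161 161 161 160 162 162 163]
182 [158 157 155 147 114  94  80  82  89  90  91  91  93  90  92  90  90  93  92  91  91  86  79  92 123 151 160 158 160 158 157 159 160 161]
184 [158 156 158 156 139 108  83  76  84  88  90  91  88  87  87  87  88  90  88  88  88  89  81  78 109 147 159 158 157 158 159 159 160 161]
172 edgeR [ 0.59   -0.2608] darkL [ 0.5906 -0.2034]
175 edgeR [ 0.5787 -0.2624] darkL [ 0.5794 -0.1953]
178 edgeR [ 0.5675 -0.2639] darkL [ 0.5681 -0.199 ]
181 edgeR [ 0.5563 -0.2651] darkL [ 0.5569 -0.1998]
184 edgeR [ 0.545  -0.2668] darkL [ 0.5457 -0.2025]
```

send_rows(series=[[[0, 0, -0.05, 0, 0, 0.01, -1], [0.02, -0.6, 0, 0, 0, 0, -1], [0.02, -0.6, 0, 0, 0, 0, -1], [0.02, -0.6, 0, 0, 0, 0, -1], [0.02, -0.6, 0, 0, 0, 0, -1], [0.02, -0.6, 0, 0, 0, 0, -1], [0.02, -0.6, 0, 0, 0, 0, -1], [0, 0, 0, 0, 0, 0, -1]]])

```text
time: 16.4
eef_pos: [0.4774, -0.2406, 0.0172]
tcp_rot: [0.748, -0.664, -0.001, 0.0]
contact_force: [-2.8, -0.7, 7.0]
opening: 0.084
finger_force: 89.1
```

Run:
```python
from h import *
show()
```

```text
t 16.4 p [ 0.4774 -0.2406  0.0172] yawx -1.4528 tilt [-0.0025  0.0014] F [-2.8 -0.7  7. ] op 0.084 ff 89.1 q [-0.66  0.27  2.04 -0.    0.83  2.37]
```

send_rows(series=[[[0.02, -0.7, -0.02, 0, 0, 0.01, -1], [0.02, -0.7, 0, 0, 0, 0.01, -1], [0.02, -0.7, 0, 0, 0, 0, -1], [0.02, -0.7, 0, 0, 0, 0, -1], [0.02, -0.7, 0, 0, 0, 0, -1], [0.02, -0.7, 0, 0, 0, 0, -1]]])

```text
time: 17.15
eef_pos: [0.5161, -0.2358, 0.0173]
tcp_rot: [0.742, -0.67, -0.006, 0.002]
contact_force: [-16.6, 4.8, 17.7]
opening: 0.083
finger_force: 90.1
```

Run:
```python
from h import *
show()
```

```text
t 17.15 p [ 0.5161 -0.2358  0.0173] yawx -1.4697 tilt [-0.0116  0.0056] F [-16.6   4.8  17.7] op 0.083 ff 90.1 q [-0.61  0.33  1.96 -0.    0.86  2.44]
```

send_rows(series=[[[0, 0, 0, 0, 0, 0, -0.7], [0, 0, 0, 0, 0, 0, -0.6], [0, 0, 0, 0, 0, 0, -0.6], [0, 0, 0, 0, 0, 0, -0.6]]], force=40)

```text
time: 17.65
eef_pos: [0.5197, -0.238, 0.0169]
tcp_rot: [0.74, -0.672, -0.0, 0.0]
contact_force: [0.8, -0.2, -0.6]
opening: 0.199
finger_force: 0.0
```

Run:
```python
from h import *
show();print(ctrl.get_state()["wrist_torque"])
```

```text
t 17.65 p [ 0.5197 -0.238   0.0169] yawx -1.4742 tilt [-0.0007  0.0006] F [ 0.8 -0.2 -0.6] op 0.199 ff 0.0 q [-0.61  0.33  1.95  0.    0.85  2.44]
[ 0.01940476 -0.05778911  0.01719928]
```

send_rows(series=[[[-0.2, 0, -0.15, 0, 0, 0, -0.6], [0, 0, 0, 0, 0, 0, -1], [0, 0, 0, 0, 0, 0, -1], [0, 0, 0, 0, 0, 0, -1], [0, -0.5, 0, 0, 0, 0, -1], [0, -0.6, 0, 0, 0, 0, -1], [0, -0.6, 0, 0, 0, 0, -1]]])

```text
time: 18.52
eef_pos: [0.5346, -0.2338, 0.0189]
tcp_rot: [0.741, -0.672, -0.003, 0.001]
contact_force: [-10.6, 4.9, 9.5]
opening: 0.088
finger_force: 40.3
```

Run:
```python
from h import *
show();print(ctrl.get_state()["wrist_torque"])
```

```text
t 18.52 p [ 0.5346 -0.2338  0.0189] yawx -1.4736 tilt [-0.0063  0.0025] F [-10.6   4.9   9.5] op 0.088 ff 40.3 q [-0.59  0.36  1.92 -0.    0.87  2.46]
[0.43076332 1.04854359 0.23964501]
```

send_rows(series=[[[-0.1, -0.3, -0.05, 0, 0, -0.005, -1], [-0.02, -0.6, 0, 0, 0, -0.005, -1], [-0.02, -0.6, 0, 0, 0, 0, -1], [-0.02, -0.6, 0, 0, 0, 0, -1], [-0.02, -0.6, 0, 0, 0, 0, -1]]])

```text
time: 19.15
eef_pos: [0.5638, -0.2301, 0.019]
tcp_rot: [0.744, -0.669, 0.0, 0.0]
contact_force: [-1.3, -0.8, -1.8]
opening: 0.09
finger_force: 38.9
```

Run:
```python
from h import *
show();print(ctrl.get_state()["wrist_torque"])
```

```text
t 19.15 p [ 0.5638 -0.2301  0.019 ] yawx -1.4647 tilt [-0.0001 -0.0001] F [-1.3 -0.8 -1.8] op 0.09 ff 38.9 q [-0.55  0.4   1.86 -0.    0.88  2.48]
[-0.12405638  0.26739878 -0.11451488]
```

Sliding freely now. I'll push on to the stop.

send_rows(series=[[[0, -0.6, 0, 0, 0, 0, -1], [0, -0.6, 0, 0, 0, 0, -1], [0, -0.5, 0, 0, 0, 0, -1], [0, -0.4, 0, 0, 0, 0, -1], [0, -0.3, 0, 0, 0, 0, -1]]])

```text
time: 19.77
eef_pos: [0.5874, -0.2276, 0.0193]
tcp_rot: [0.744, -0.669, -0.0, 0.0]
contact_force: [-2.3, -3.8, -1.8]
opening: 0.087
finger_force: 39.0
```

Run:
```python
from h import *
show();print(ctrl.get_state()["wrist_torque"])
```

```text
t 19.77 p [ 0.5874 -0.2276  0.0193] yawx -1.4645 tilt [-0.0002 -0.0002] F [-2.3 -3.8 -1.8] op 0.087 ff 39.0 q [-0.53  0.44  1.81 -0.    0.9   2.51]
[-0.43743615  0.34415122 -0.34182609]
```

send_rows(series=[[[0.05, -0.3, 0, 0, 0, 0, -1], [0, -0.3, 0, 0, 0, 0, -1], [0, -0.3, 0, 0, 0, 0, -1]]])

```text
time: 20.15
eef_pos: [0.5965, -0.227, 0.0193]
tcp_rot: [0.744, -0.668, 0.0, 0.0]
contact_force: [-1.2, -2.0, -2.7]
opening: 0.087
finger_force: 38.9
```

Run:
```python
from h import *
show();print(ctrl.get_state()["wrist_torque"])
```

```text
t 20.15 p [ 0.5965 -0.227   0.0193] yawx -1.4642 tilt [ 0. -0.] F [-1.2 -2.  -2.7] op 0.087 ff 38.9 q [-0.52  0.45  1.79 -0.    0.9   2.51]
[-0.38923737  0.3592772  -0.25913181]
```

send_rows(series=[[[0, -0.2, 0, 0, 0, 0, -1], [0, -0.2, 0, 0, 0, 0, -1], [0, -0.2, 0, 0, 0, 0, -1]]])

```text
time: 20.52
eef_pos: [0.5969, -0.2261, 0.019]
tcp_rot: [0.744, -0.668, -0.006, 0.004]
contact_force: [-24.7, -1.4, 11.9]
opening: 0.091
finger_force: 46.7
```

Run:
```python
from h import *
show();print(ctrl.get_state()["wrist_torque"])
```

```text
t 20.52 p [ 0.5969 -0.2261  0.019 ] yawx -1.4631 tilt [-0.0148  0.0028] F [-24.7  -1.4  11.9] op 0.091 ff 46.7 q [-0.52  0.46  1.78 -0.01  0.92  2.52]
[-0.68999328  2.6297722  -0.45949949]
```

send_rows(series=[[[0, 0, 0, 0, 0, 0, -0.5], [0, 0, 0, 0, 0, 0, -0.3], [0, 0.3, 0, 0, 0, 0, -0.3], [0, 0.2, 0, 0, 0, 0, -0.3], [0, 0, -1, 0, 0, 0, -0.3], [0, 0, -3, 0, 0, 0, -0.3], [0, 0, -3, 0, 0, 0, -0.3], [0, 0, -3, 0, 0, 0, -0.3], [0, 0, -3, 0, 0, 0, -0.3]]])

```text
time: 21.65
eef_pos: [0.5975, -0.2269, 0.1513]
tcp_rot: [0.744, -0.668, 0.001, -0.0]
contact_force: [0.5, -0.6, -0.2]
opening: 0.353
finger_force: 0.0
```

send_rows(series=[[[-3, 3, -2, 0, 0, 0, -0.3], [-5, 4, -2, 0, 0, 0, -0.3], [-5, 3, -1, 0, 0, 0, -0.3], [-5, 1, 0, 0, 0, 0, -0.3], [-5, 0, 0, 0, 0, 0, -0.3], [0, 0, 0, 0, 0, 0, -0.3]]])

```text
time: 22.4
eef_pos: [0.466, -0.0105, 0.1988]
tcp_rot: [0.745, -0.667, 0.001, -0.001]
contact_force: [-0.2, -0.6, -0.2]
opening: 0.351
finger_force: 0.0
```

Run:
```python
from h import *
show(); a=[]
for n,(u,v,w,h) in {"top":(275,115,70,90),"scene":(190,220,90,90)}.items():
    c=cam(n); a.append(cv2.resize(c["img"][v:v+h,u:u+w,::-1],(w*5,h*5),interpolation=cv2.INTER_CUBIC))
cv2.imwrite("pics/g5.png",np.hstack(a))
```

```text
t 22.4 p [ 0.466  -0.0105  0.1988] yawx -1.4595 tilt [0.0015 0.0001] F [-0.2 -0.6 -0.2] op 0.351 ff 0.0 q [-0.24 -0.16  2.11  0.    1.19  2.79]
```

View pics/g5.png

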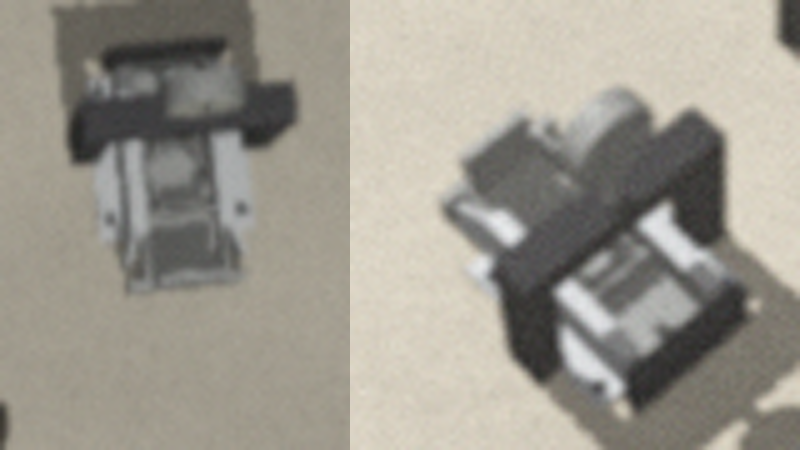

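The tray sits between the rails with its tail plate just outside the flared guides: row 285 in the left half, with the guide ends around 240. The nose is hidden behind the stop bar, and the frame is in the middle compartment. It slid freely until a sharp 25 N stop at the expected place, and the gripper is now clear. Handing in.

```bash
python3 -c "
from plant import ctrl
print(ctrl.sign_off())"
```

```text
the job is handed in; nothing more can be done
None
```

The tray was drawn out, set down, released, turned by its handle, slid nose first to the stop bar and let go at about 22 s, and the job is handed in; no verdict came back, and the nose at the bar rests on the 25 N stop because the camera cannot see it.

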